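# Push a row of sample blocks home on the loading rail and close the keeper

### The arm

A 6-joint arm with a two-finger parallel gripper is mounted at the origin on a cart in front of the work surface, level with it; the furniture and walls round the work are solid. World frame = base frame: x ahead of the robot, y to its left, z up, the work surface at z = 0. Lengths are in m, angles in rad, forces in N, time in s.
With the tool pointing down it reaches from about 0.35 to 0.85 m from the base axis. Payload 8.1 kg.
Tool frame: the origin (TCP) lies on the centre line of the jaws, within the pads' length; the fingertips stand 17 mm ahead of it and the grasp point (between the pads) lies 2 mm behind it; z points along the fingers, y is the direction in which the jaws open and shut (so a half turn about z gives the same grasp; the last joint's range is limited). The gripper opens to 93 mm and grips with 3 to 60 N. Pads are 15 mm wide; open, the fingers measure 128 mm over their backs; the gripper's body (75 mm by 188 mm) begins 65 mm behind the grasp point.
Start: joints at [1.124, 0.13, 1.488, -0, 1.523, -0.085], TCP at [0.212, 0.561, 0.236] pointing down, gripper open.
Joint ranges: [-2.96, 2.96], [-0.89, 2.26], [0.02, 2.5], [-1.34, 4.48], [0, 2.73], [-2.66, 2.66]. Speed limits (rad/s): [2.39, 2.39, 2.79, 3.14, 3.14, 3.14].

### API

Orientations are given as a unit quaternion [w, x, y, z].
In Python, from plant import status, grab_frame, camera_model, close_job gives the robot as it stands.
- The arm moves only by the shell command python3 -m inch 'ROWS' [FORCE]. ROWS is JSON, a list of rows, each an object of numbers: "fingers": the finger opening in m, from 0 to 0.093; "tx", "ty", "tz": the shift along the tool's x, y, z in m; "ax", "ay", "az": the turn, a rotation vector about the tool's x, y, z in degrees. In form: [{"fingers": .., "tx": .., "ty": .., "tz": .., "ax": .., "ay": .., "az": ..}, ...]. A call has 1 to 12 rows; each row shifts and turns the commanded pose from where the row before left it, along the tool's axes as they then stand; what a row does not reach is not made up. A row lasts 1/12 s, in which the tool goes at most 41.7 mm and 7.16 degrees, less where a joint would pass 70% of its speed; a pose out of reach is approached as far as the arm can. A call with a gripper value outside its range is refused whole. The fingers move at their own pace and stop on an object; FORCE is the grip in N (left out, the last holds). Time passes only in rows, so rows that do not move let the fingers close. It gives the time, the measured TCP pose, the force and the opening at its end, in the units of the state.
- status.get_obs(): the state, without advancing time (a new reading comes with each control period).
- grab_frame(name): name is "side" or "top" or "wrist"; returns the picture (384x512x3 uint8, red, green, blue); there is no depth.
- camera_model(name): a dict with "mtx" (3x3 intrinsics, pixels), "rvec" (rotation vector, rad) and "tvec" (3), from world to camera coordinates, as OpenCV has them. Camera axes: x right, y down, z forward; pixel columns grow to the right and rows downward; lengths in m; the calibration is good to about 2 mm. A picture is of the moment at which its call begins: read the wrist's pose just before it. camera_model takes no time and is no camera call; for the wrist camera it gives the pose at the moment of the call.
- close_job(): hands the job in, once; it reports no verdict.
The state is a dict: "time": time; "joints": joint angles; "qd": joint speeds; "joint_efforts": joint torques, N m; "eef_pos": TCP position; "tcp_rot": TCP orientation; "ft_force": force on the tool from outside, world axes, zero at the start; "ft_torque": the same for the moment, N m; "width": finger opening in m.
Only numpy, scipy, OpenCV 4.12 (cv2) and the standard library are available. Lean on these libraries where they do the work, as an engineer would, in place of code of your own. Each camera call takes 0.05 s, during which the arm holds its last target. There are 200 camera calls.

### The job

Push the row of four sample blocks along the loading rail as one train, keeping the row together, until the front block is right against the end stop. Then, with a fingertip, swing the keeper arm fully shut across the channel behind the last block. Only push: do not lift or tip any block, and leave the spare block, the cork and the dropper bottle beside the rail where they are.

Things in the scene. Friction and masses are not known exactly. Their poses are not given: they have to be found in the camera images.
- rail: Aluminium channel rail fixed on the bench, 300 long x 56 mm wide. Origin: centre of its underside; +x runs along the channel to the end stop, z up. Floor at z = 6 mm, 48 mm wide between walls 4 mm thick with tops at z = 16 mm. Open at x = -150 mm; the channel behind the row is empty.
- stop: Adjustable end stop, fixed at a setting that varies along the rail: steel plate 56 mm wide across the channel, top at z = 38 mm, with a black rubber pad facing the row, and a low steel side bar (top z = 6 mm) on the rail's -y side that carries the keeper. Origin: on the bench below the pad's face, mid-channel. Axes as the rail's; the blocks come from its -x side.
- keeper_hinge (a point): Point on the keeper's vertical hinge axis at the arm's mid-height, (-153, -40, 24) mm in the stop's frame: beside the channel, on the rail's -y side. Axes as the rail's.
- keeper_pin (a point): Half-way up the upright round steel pin on the keeper arm: 10 mm in diameter, 62 mm from the hinge axis, top at z = 50 mm. +y points along the arm from the hinge outward. The flat steel arm is 8 mm thick, reaches 74 mm from the hinge, z = 19 to 29 mm, and passes over the walls.
- keeper (a joint): Keeper angle, rad: 0 = shut (end of travel, arm along the rail's +y across the channel, 5 mm behind a row that is home), opens counter-clockwise from above to 2.4; at 1.57 the arm points along the rail's -x. Starts open at 1.45 to 2.0; stays where left, 0.5 N at the pin moves it.
- block_1: Grey block, number 1 of the row of four from the end stop (the front block): 36 long (along its x) x 44 wide x 26 mm high, a flat dark disc in a steel ring on top, about 90 g, loose in the channel. Origin: centre of its underside (6 mm above the bench); x towards the stop. The four start touching; when home, its origin is at x = -18 mm in the stop's frame.
- block_2: Grey block, number 2 of the row of four from the end stop: 36 long (along its x) x 44 wide x 26 mm high, a flat dark disc in a steel ring on top, about 90 g, loose in the channel. Origin: centre of its underside (6 mm above the bench); x towards the stop. The four start touching; when home, its origin is at x = -54 mm in the stop's frame.
- block_3: Grey block, number 3 of the row of four from the end stop: 36 long (along its x) x 44 wide x 26 mm high, a flat dark disc in a steel ring on top, about 90 g, loose in the channel. Origin: centre of its underside (6 mm above the bench); x towards the stop. The four start touching; when home, its origin is at x = -90 mm in the stop's frame.
- block_4: Grey block, number 4 of the row of four from the end stop (the last block, the one to push on): 36 long (along its x) x 44 wide x 26 mm high, a flat dark disc in a steel ring on top, about 90 g, loose in the channel. Origin: centre of its underside (6 mm above the bench); x towards the stop. The four start touching; when home, its origin is at x = -126 mm in the stop's frame.
- spare_block: A fifth block of the same kind (36 x 44 x 26 mm) standing on the bench beside the rail on its +y side. Origin: centre of its underside. To be left alone.
- stopper: Cork stopper, 27 mm across x 26 mm high, on the bench on the rail's +y side. Origin: centre of its underside. To be left alone.
- dropper_bottle: Brown dropper bottle with black cap, 33 mm across x 79 mm high, on the bench within 12 cm of the rail's +y side (another like it stands farther off and is part of the room). Origin: centre of its underside. To be left alone.
Things that resemble listed ones, but are neither listed nor needed, are in the scene too. Leave any blue look-alike of the block_3 alone.

How it is judged:
By the outcome, as a careful person would: the job done as asked, in the order asked, and still so for the second after the job is handed in, with the robot touching nothing.
It also fails if it takes over 50 s, if anything falls off the work surface, if the arm or the gripper's body presses on something with over 40 N, if the wrist force passes 120 N, or if a joint passes its speed limit or range.

## Working session

There is one attempt and no reset: what is moved stays moved. The work goes in short steps, Python scripts to look and compute and a shell command to move; the robot and the scene stay as the last step left them, time stands still between calls to the robot, and variables do not carry over. Pictures are saved under pics/ and viewed, about 8 in all and at most 12, crops included, and the job is handed in when it is done.

```bash
mkdir -p pics; cat > h.py <<'E'
import cv2,numpy as np
from plant import status,grab_frame,camera_model
def snap(n,f):
    o=status.get_obs();m=camera_model(n);im=grab_frame(n);cv2.imwrite(f'pics/{f}.png',im[:,:,::-1]);np.savez(f'pics/{f}.npz',**{k:np.array(m[k],float) for k in('mtx','rvec','tvec')});return im
def ray(f,uv,z):
    m=np.load(f'pics/{f}.npz');R=cv2.Rodrigues(m['rvec'])[0];c=-R.T@m['tvec'].ravel()
    d=R.T@np.linalg.inv(m['mtx'])@np.array([uv[0],uv[1],1.]);return c+d*(z-c[2])/d[2]
def proj(f,P):
    m=np.load(f'pics/{f}.npz');return cv2.projectPoints(np.array(P,float).reshape(-1,1,3),m['rvec'],m['tvec'],m['mtx'],None)[0].reshape(-1,2)
E
python3 - <<'E'
from h import *
a=snap('top','top0');b=snap('side','side0');c=snap('wrist','w0')
cv2.imwrite('pics/all0.png',cv2.resize(np.vstack([np.hstack([a,b])])[:,:,::-1],(800,300)))
print(status.get_obs())
for n in('top0','side0','w0'):
    m=np.load(f'pics/{n}.npz');R=cv2.Rodrigues(m['rvec'])[0];print(n,-R.T@m['tvec'].ravel(),R[2])
E
```

```text
{'time': 0.15, 'joints': array([ 1.12358674e+00,  1.30984078e-01,  1.48902216e+00,  4.99566287e-06,
        1.52298005e+00, -8.54039760e-02]), 'qd': array([-0.00107062, -0.00154431, -0.00162226,  0.00174904, -0.0002167 ,
       -0.00088085]), 'joint_efforts': array([-4.15484436e-06, -5.60481083e+01, -4.92329621e+01,  7.68184662e-02,
        3.07617243e-02, -5.35585980e-05]), 'eef_pos': array([0.21218236, 0.56079753, 0.23483438]), 'tcp_rot': array([-1.85788197e-04,  1.79917795e-01,  9.83681402e-01, -6.71596389e-04]), 'ft_force': array([ 0.42808656, -0.10019625, -0.39946307]), 'ft_torque': array([0.03960645, 0.04278435, 0.04538445]), 'width': 0.09314054750974261}
top0 [0.48075943 0.09811661 0.8955644 ] [ 0.05578417 -0.00667178 -0.99842056]
side0 [0.57417766 0.87558723 0.37808942] [-0.03709724 -0.9248341  -0.37855738]
w0 [0.15060164 0.58409128 0.38401055] [ 0.2229576  -0.08627166 -0.97100315]
```

View pics/top0.png

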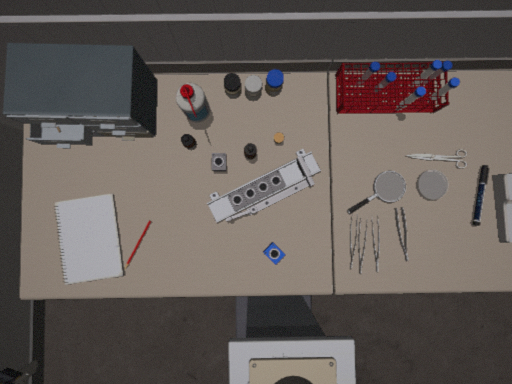

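View pics/side0.png

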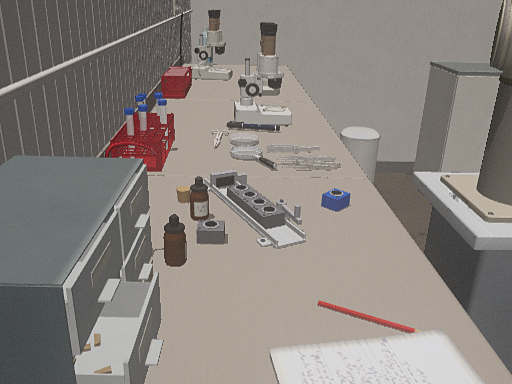

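Top view: the row's discs are at about (237,200), (250,193), (263,187) and (276,181). The end stop is near (308,168) and the rail's open end near (213,212). Things that could be confused with the row are the spare grey block (219,161), the blue look-alike (274,254) and two bottles, (250,151) near and (188,141) far. By the description I choose the grey row in the rail. Next is a close crop to check it.

```bash
python3 - <<'E'
from h import *
a=cv2.imread('pics/top0.png');b=cv2.imread('pics/side0.png')
A=cv2.resize(a[135:235,195:335],None,fx=5.7,fy=5.7,interpolation=cv2.INTER_CUBIC)
cv2.imwrite('pics/c1.png',A)
B=cv2.resize(b[160:255,190:320],None,fx=6.1,fy=6.1,interpolation=cv2.INTER_CUBIC)
cv2.imwrite('pics/c2.png',B)
print(np.load('pics/top0.npz')['mtx'])
print(proj('top0',[[0,0,0],[.212,.561,.236],[.5,0,0],[.5,.1,0]]))
for uv in [(237,200),(250,193),(263,187),(276,181)]: print(ray('top0',uv,.032))
E
```

```text
[[346.55691422   0.         253.20496337]
 [  0.         346.55691422 190.33938969]
 [  0.           0.           1.        ]]
[[293.01890117 401.40300816]
 [  2.74091547 358.96784019]
 [289.01114051 201.7353101 ]
 [250.33012973 202.28427883]]
[0.50547159 0.13305768 0.032     ]
[0.52247387 0.1004355  0.032     ]
[0.53701925 0.06776485 0.032     ]
[0.55159931 0.03501631 0.032     ]
```

View pics/c1.png

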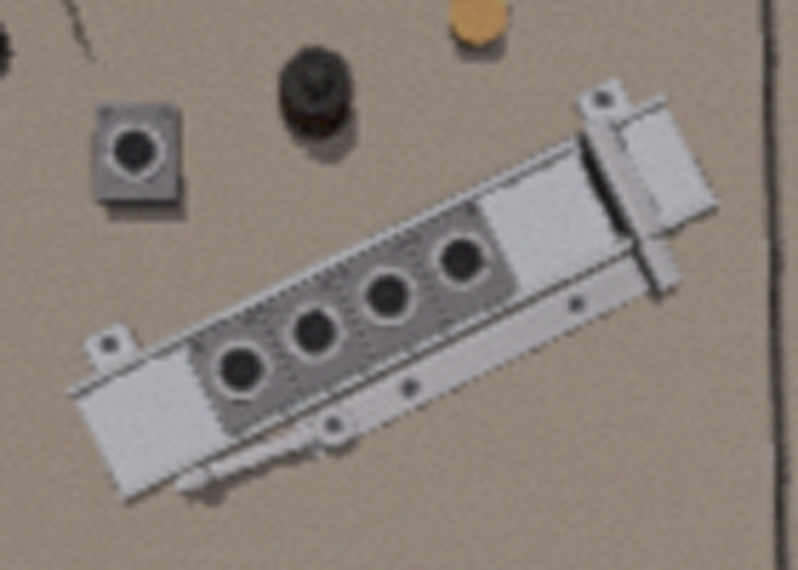

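View pics/c2.png

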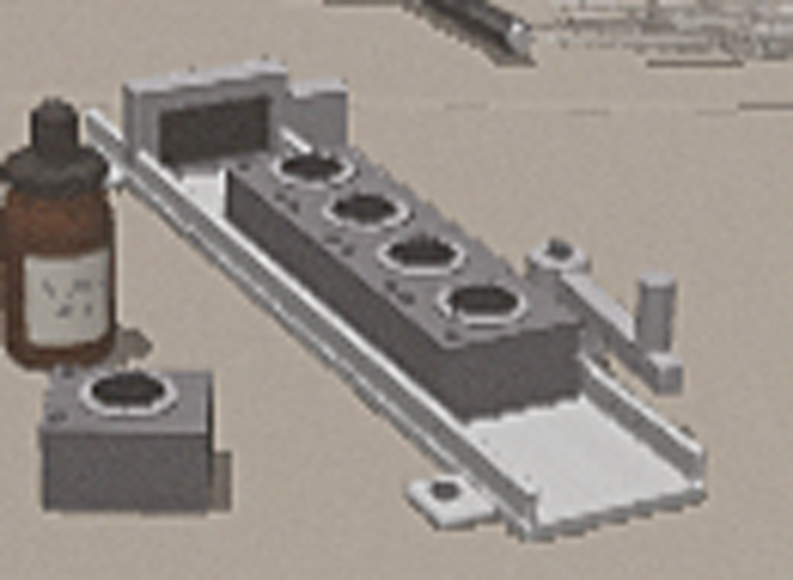

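The crop confirms it: four grey blocks in the rail, black pad facing them. The hinge is at crop pixel (333,425). The keeper arm lies open on the rail's -y side with its pin near (205,470). Now I'll measure.

```bash
python3 - <<'E'
from h import *
uv=lambda X,Y:((X+.5)/5.7-.5+195,(Y+.5)/5.7-.5+135)
D=[]
g=cv2.cvtColor(cv2.imread('pics/c1.png'),cv2.COLOR_BGR2GRAY)
n,l,s,c=cv2.connectedComponentsWithStats((g<75).astype('u1'))
for X,Y in[(241,369),(316,330),(388,296),(462,258)]:
    k=l[Y,X];D.append(ray('top0',uv(*c[k]),.032));print(c[k],s[k][4],D[-1])
D=np.array(D);print('spacing',np.linalg.norm(np.diff(D[:,:2],axis=0),axis=1))
d=(D[3]-D[0])[:2];print('row yaw',np.degrees(np.arctan2(d[1],d[0])))
C=np.array([ray('top0',uv(*p),.016) for p in[(70,392),(125,500),(717,207),(665,100)]])[:,:2]
print('corners',C,[np.linalg.norm(C[i]-C[(i+1)%4]) for i in range(4)])
e=C[2]+C[3]-C[0]-C[1];e/=np.linalg.norm(e);yaw=np.degrees(np.arctan2(e[1],e[0]));f=np.array([-e[1],e[0]]);o=C.mean(0)
print('rail yaw',yaw,'origin',o)
rel=lambda P:((P[:2]-o)@e,(P[:2]-o)@f)
for i in range(4):print('block',4-i,rel(D[i]))
H=ray('top0',uv(333,426),.030);print('hinge',H,rel(H))
for z in(.006,.016,.038):
  print('pad',z,[rel(ray('top0',uv(*p),z)) for p in[(582,152),(625,237)]])
S=ray('side0',(190+(655+.5)/6.1-.5,160+(280+.5)/6.1-.5),.05);print('pin top side',S,rel(S))
S=ray('side0',(190+(558+.5)/6.1-.5,160+(248+.5)/6.1-.5),.031);print('hinge side',S,rel(S))
P=ray('top0',uv(190,482),.05);print('pin top (top view)',P,rel(P))
E
```

```text
[240.60204082 368.76020408] 1176 [0.50726624 0.13353836 0.032     ]
[314.19287576 331.43874891] 1151 [0.52314615 0.10115153 0.032     ]
[387.50175439 295.31491228] 1140 [0.53854245 0.06881381 0.032     ]
[461.47263249 259.46481321] 1151 [0.55385259 0.03610722 0.032     ]
spacing [0.03607047 0.03581583 0.03611262]
row yaw -64.44537242297403
corners [[ 0.49849449  0.21015183]
 [ 0.45028629  0.18611359]
 [ 0.57719624 -0.07994583]
 [ 0.62579278 -0.05777792]] [np.float64(0.05386898511165539), np.float64(0.29477745164098584), np.float64(0.05341385216766374), np.float64(0.2966331183038795)]
rail yaw -64.54298061881487 origin [0.53794245 0.06463542]
block 4 (np.float64(-0.07539869592186302), np.float64(0.001919023272239417))
block 3 (np.float64(-0.03933063854690888), np.float64(0.002336159786948869))
block 2 (np.float64(-0.003514804531756978), np.float64(0.0023377563084656878))
block 1 (np.float64(0.03259705279842906), np.float64(0.0021030033223981997))
hinge [0.48171095 0.09350057 0.03      ] (np.float64(-0.05023278187076787), np.float64(-0.038364647929453835))
pad 0.006 [(np.float64(0.1060752282259886), np.float64(0.02286653081127172)), (np.float64(0.10616388661577117), np.float64(-0.020321403312267748))]
pad 0.016 [(np.float64(0.10426664790941316), np.float64(0.02219084975847534)), (np.float64(0.10435430964971273), np.float64(-0.020511589057478016))]
pad 0.038 [(np.float64(0.10028777121294719), np.float64(0.02070435144232332)), (np.float64(0.1003732403243841), np.float64(-0.020929997696940806))]
pin top side [0.46378091 0.15603502 0.05      ] (np.float64(-0.11440257251497005), np.float64(-0.0276743963424863))
hinge side [0.48338488 0.09224992 0.031     ] (np.float64(-0.04838404311443287), np.float64(-0.03739081736979866))
pin top (top view) [0.45871229 0.15494084 0.05      ] (np.float64(-0.11559329938149784), np.float64(-0.032721216892577634))
```

```bash
python3 -m inch '[{"fingers":0,"tx":-0.0332,"ty":-0.0222},{"fingers":0,"tx":-0.0332,"ty":-0.0222},{"fingers":0,"tx":-0.0332,"ty":-0.0222},{"fingers":0,"tx":-0.0332,"ty":-0.0222},{"fingers":0,"tx":-0.0332,"ty":-0.0222},{"fingers":0,"tx":-0.0332,"ty":-0.0222},{"fingers":0,"tx":-0.0332,"ty":-0.0222},{"fingers":0,"tx":-0.0332,"ty":-0.0222},{"fingers":0,"tx":-0.0332,"ty":-0.0222},{"fingers":0,"tx":-0.0332,"ty":-0.0222},{"fingers":0,"tx":-0.0332,"ty":-0.0222},{"fingers":0,"tx":-0.0332,"ty":-0.0222}]' 10
python3 -m inch '[{"az":6.26},{"az":6.26},{"az":6.26},{"az":6.26},{"az":6.26},{"az":6.26},{"az":6.26},{"fingers":0}]'
cat >> h.py <<'E'
o=np.array([.53794,.06464]);YAW=-64.5
e=np.array([np.cos(np.radians(YAW)),np.sin(np.radians(YAW))]);f=np.array([-e[1],e[0]])
def rel(P):return np.round([(P[:2]-o)@e*1e3,(P[:2]-o)@f*1e3,P[2]*1e3],1)
def st():
    from scipy.spatial.transform import Rotation as R
    s=status.get_obs();q=s['tcp_rot'];r=R.from_quat([*q[1:],q[0]]).as_matrix()
    print('t',round(s['time'],2),'rail mm',rel(s['eef_pos']),'toolx yaw',np.degrees(np.arctan2(r[1,0],r[0,0])).round(1),'z',r[:,2].round(3),'F',s['ft_force'].round(1),'w',s['width'].round(4),'j6',s['joints'][5].round(2))
E
python3 -c "from h import *;st()"
```

```text
validation failed for argument at $[0]...
validation failed for argument at $[0]...
Traceback (most recent call last):
  File "h.py", line 16, in st
    print('t',round(s['time'],2),'rail mm',rel(s['eef_pos']),'toolx yaw',np.degrees(np.arctan2(r[1,0],r[0,0])).round(1),'z',r[:,2].round(3),'F',s['ft_force'].round(1),'w',s['width'].round(4),'j6',s['joints'][5].round(2))
                                                                                                                                                                           ^^^^^^^^^^^^^^^^
AttributeError: 'float' object has no attribute 'round'
```

```bash
sed -i "s/s\['width'\].round(4)/round(s['width'],4)/" h.py
python3 -m inch '[{"fingers":0,"tx":-0.0332,"ty":-0.0222,"tz":0,"ax":0,"ay":0,"az":0},{"fingers":0,"tx":-0.0332,"ty":-0.0222,"tz":0,"ax":0,"ay":0,"az":0},{"fingers":0,"tx":-0.0332,"ty":-0.0222,"tz":0,"ax":0,"ay":0,"az":0},{"fingers":0,"tx":-0.0332,"ty":-0.0222,"tz":0,"ax":0,"ay":0,"az":0},{"fingers":0,"tx":-0.0332,"ty":-0.0222,"tz":0,"ax":0,"ay":0,"az":0},{"fingers":0,"tx":-0.0332,"ty":-0.0222,"tz":0,"ax":0,"ay":0,"az":0},{"fingers":0,"tx":-0.0332,"ty":-0.0222,"tz":0,"ax":0,"ay":0,"az":0},{"fingers":0,"tx":-0.0332,"ty":-0.0222,"tz":0,"ax":0,"ay":0,"az":0},{"fingers":0,"tx":-0.0332,"ty":-0.0222,"tz":0,"ax":0,"ay":0,"az":0},{"fingers":0,"tx":-0.0332,"ty":-0.0222,"tz":0,"ax":0,"ay":0,"az":0},{"fingers":0,"tx":-0.0332,"ty":-0.0222,"tz":0,"ax":0,"ay":0,"az":0},{"fingers":0,"tx":-0.0332,"ty":-0.0222,"tz":0,"ax":0,"ay":0,"az":0}]' 10
python3 -m inch '[{"fingers":0,"tx":0,"ty":0,"tz":0,"ax":0,"ay":0,"az":6.26},{"fingers":0,"tx":0,"ty":0,"tz":0,"ax":0,"ay":0,"az":6.26},{"fingers":0,"tx":0,"ty":0,"tz":0,"ax":0,"ay":0,"az":6.26},{"fingers":0,"tx":0,"ty":0,"tz":0,"ax":0,"ay":0,"az":6.26},{"fingers":0,"tx":0,"ty":0,"tz":0,"ax":0,"ay":0,"az":6.26},{"fingers":0,"tx":0,"ty":0,"tz":0,"ax":0,"ay":0,"az":6.26},{"fingers":0,"tx":0,"ty":0,"tz":0,"ax":0,"ay":0,"az":6.26},{"fingers":0,"tx":0,"ty":0,"tz":0,"ax":0,"ay":0,"az":0},{"fingers":0,"tx":0,"ty":0,"tz":0,"ax":0,"ay":0,"az":0}]'
python3 -c "from h import *;st()"
```

```text
time: 1.15
eef_pos: [0.4913, 0.1691, 0.2355]
tcp_rot: [-0.0, 0.18, 0.984, 0.0]
ft_force: [0.4, 1.1, 0.4]
width: 0.0176
time: 1.9
eef_pos: [0.4905, 0.171, 0.2354]
tcp_rot: [-0.0, 0.533, 0.846, -0.0]
ft_force: [-0.3, -0.7, -0.1]
width: 0.0007
t 1.9 rail mm [-116.4    3.   235.4] toolx yaw 115.6 z [-0. -0. -1.] F [-0.3 -0.7 -0.1] w 0.0007 j6 -0.21
```

```bash
python3 -m inch '[{"fingers":0,"tx":0,"ty":0,"tz":0.03,"ax":0,"ay":0,"az":0},{"fingers":0,"tx":0,"ty":0,"tz":0.03,"ax":0,"ay":0,"az":0},{"fingers":0,"tx":0,"ty":0,"tz":0.03,"ax":0,"ay":0,"az":0},{"fingers":0,"tx":0,"ty":0,"tz":0.03,"ax":0,"ay":0,"az":0},{"fingers":0,"tx":0,"ty":0,"tz":0.025,"ax":0,"ay":0,"az":0},{"fingers":0,"tx":0,"ty":0,"tz":0.02,"ax":0,"ay":0,"az":0},{"fingers":0,"tx":0,"ty":0,"tz":0.015,"ax":0,"ay":0,"az":0},{"fingers":0,"tx":0,"ty":0,"tz":0.01,"ax":0,"ay":0,"az":0},{"fingers":0,"tx":0,"ty":0,"tz":0.01,"ax":0,"ay":0,"az":0},{"fingers":0,"tx":0,"ty":0,"tz":0.005,"ax":0,"ay":0,"az":0},{"fingers":0,"tx":0,"ty":0,"tz":0,"ax":0,"ay":0,"az":0},{"fingers":0,"tx":0,"ty":0,"tz":0,"ax":0,"ay":0,"az":0}]'
python3 - <<'E'
from h import *
st();a=snap('top','t2');b=snap('side','s2');cv2.imwrite('pics/v2.png',np.hstack([cv2.resize(x,(390,300),interpolation=2) for x in(a[135:235,195:325],b[160:255,190:314])])[:,:,::-1])
E
```

```text
time: 2.9
eef_pos: [0.4911, 0.1711, 0.0311]
tcp_rot: [0.0, 0.534, 0.846, 0.0]
ft_force: [-0.4, -0.2, 0.1]
width: 0.0003
t 2.9 rail mm [-116.3    3.5   31.1] toolx yaw 115.5 z [ 0.001  0.    -1.   ] F [-0.4 -0.2  0.1] w 0.0003 j6 -0.21
```

View pics/v2.png

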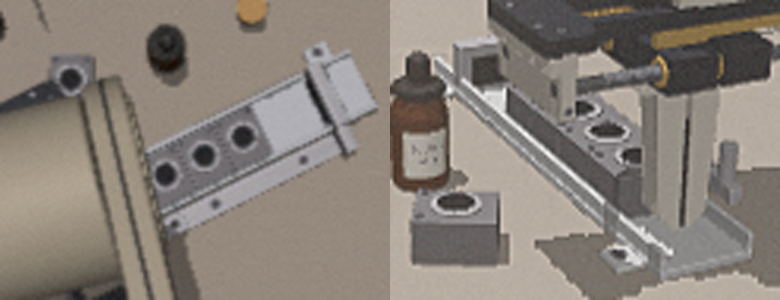

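```bash
python3 - <<'E'
from h import *
for p in[(535-390,115),(575-390,122)]:
  for z in(.04,.06,.08,.1,.12,.14): print(p,rel(ray('s2',(190+p[0]*.318,160+p[1]*.317),z)))
print(rel(ray('top0',(195+315/5.7,135+75/5.7),.079)), rel(ray('top0',(219,161),.03)))
E
```

```text
(145, 115) [-18.6  38.2  40. ]
(145, 115) [-59.9  58.6  60. ]
(145, 115) [-101.1   78.9   80. ]
(145, 115) [-142.4   99.2  100. ]
(145, 115) [-183.7  119.5  120. ]
(145, 115) [-225.   139.9  140. ]
(185, 122) [-36.5  22.1  40. ]
(185, 122) [-76.7  43.3  60. ]
(185, 122) [-117.    64.6   80. ]
(185, 122) [-157.2   85.9  100. ]
(185, 122) [-197.4  107.2  120. ]
(185, 122) [-237.6  128.5  140. ]
[ 8.  94.7 79. ] [-73.1 108.2  30. ]
```

```bash
python3 -m inch '[{"fingers":0,"tx":-0.004,"ty":0,"tz":0,"ax":0,"ay":0,"az":0},{"fingers":0,"tx":-0.004,"ty":0,"tz":0,"ax":0,"ay":0,"az":0},{"fingers":0,"tx":-0.003,"ty":0,"tz":0,"ax":0,"ay":0,"az":0},{"fingers":0,"tx":-0.002,"ty":0,"tz":0,"ax":0,"ay":0,"az":0},{"fingers":0,"tx":-0.002,"ty":0,"tz":0,"ax":0,"ay":0,"az":0},{"fingers":0,"tx":-0.002,"ty":0,"tz":0,"ax":0,"ay":0,"az":0},{"fingers":0,"tx":-0.002,"ty":0,"tz":0,"ax":0,"ay":0,"az":0},{"fingers":0,"tx":-0.003,"ty":0,"tz":0,"ax":0,"ay":0,"az":0},{"fingers":0,"tx":-0.003,"ty":0,"tz":0,"ax":0,"ay":0,"az":0},{"fingers":0,"tx":-0.003,"ty":0,"tz":0,"ax":0,"ay":0,"az":0},{"fingers":0,"tx":-0.003,"ty":0,"tz":0,"ax":0,"ay":0,"az":0},{"fingers":0,"tx":-0.003,"ty":0,"tz":0,"ax":0,"ay":0,"az":0}]' 
python3 -c "from h import *;st()"
python3 -m inch '[{"fingers":0,"tx":-0.003,"ty":0,"tz":0,"ax":0,"ay":0,"az":0},{"fingers":0,"tx":-0.003,"ty":0,"tz":0,"ax":0,"ay":0,"az":0},{"fingers":0,"tx":-0.003,"ty":0,"tz":0,"ax":0,"ay":0,"az":0},{"fingers":0,"tx":-0.003,"ty":0,"tz":0,"ax":0,"ay":0,"az":0},{"fingers":0,"tx":-0.003,"ty":0,"tz":0,"ax":0,"ay":0,"az":0},{"fingers":0,"tx":-0.003,"ty":0,"tz":0,"ax":0,"ay":0,"az":0},{"fingers":0,"tx":-0.002,"ty":0,"tz":0,"ax":0,"ay":0,"az":0},{"fingers":0,"tx":-0.002,"ty":0,"tz":0,"ax":0,"ay":0,"az":0},{"fingers":0,"tx":-0.002,"ty":0,"tz":0,"ax":0,"ay":0,"az":0},{"fingers":0,"tx":-0.001,"ty":0,"tz":0,"ax":0,"ay":0,"az":0}]' 
python3 -c "from h import *;st();snap('top','t3')"
```

```text
time: 4.0
eef_pos: [0.5054, 0.1401, 0.0307]
tcp_rot: [-0.0, 0.534, 0.845, 0.0]
ft_force: [-1.1, 3.3, 2.3]
width: 0.0004
t 4.0 rail mm [-82.1   3.1  30.7] toolx yaw 115.5 z [ 0.  0. -1.] F [-1.1  3.3  2.3] w 0.0004 j6 -0.27
time: 4.83
eef_pos: [0.5161, 0.1175, 0.0306]
tcp_rot: [-0.0, 0.534, 0.845, -0.0]
ft_force: [-1.9, 3.2, 2.7]
width: 0.0002
t 4.83 rail mm [-57.1   3.   30.6] toolx yaw 115.4 z [-0. -0. -1.] F [-1.9  3.2  2.7] w 0.0002 j6 -0.32
```

```bash
python3 - <<'E'
from h import *
a=cv2.imread('pics/t3.png');cv2.imwrite('pics/c3.png',cv2.resize(a[135:235,195:335],None,fx=5,fy=5,interpolation=2))
E
```

```text
(no output)
```

View pics/c3.png

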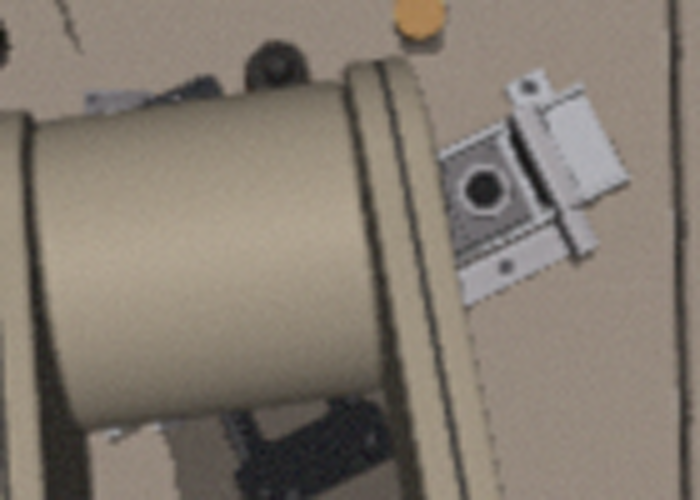

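Block 1's disc is at crop (484,190), with a gap of a few mm to the pad. I'll close the gap slowly and watch the force.

```bash
python3 -c "
from h import *
print('disc1',rel(ray('t3',(291.5,172.7),.032)))"
python3 -m inch '[{"fingers":0,"tx":-0.0015,"ty":0,"tz":0,"ax":0,"ay":0,"az":0},{"fingers":0,"tx":-0.0015,"ty":0,"tz":0,"ax":0,"ay":0,"az":0},{"fingers":0,"tx":-0.001,"ty":0,"tz":0,"ax":0,"ay":0,"az":0},{"fingers":0,"tx":-0.001,"ty":0,"tz":0,"ax":0,"ay":0,"az":0}]' 
python3 -m inch '[{"fingers":0,"tx":-0.001,"ty":0,"tz":0,"ax":0,"ay":0,"az":0},{"fingers":0,"tx":-0.001,"ty":0,"tz":0,"ax":0,"ay":0,"az":0}]'
python3 -c "from h import *;st()"
```

```text
disc1 [76.8  1.  32. ]
time: 5.22
eef_pos: [0.5181, 0.1131, 0.0306]
tcp_rot: [-0.0, 0.534, 0.846, -0.0]
ft_force: [-1.7, 2.3, 2.5]
width: 0.0006
time: 5.38
eef_pos: [0.519, 0.1113, 0.0306]
tcp_rot: [-0.0, 0.534, 0.845, -0.0]
ft_force: [-1.7, 1.3, 1.7]
width: 0.0007
t 5.38 rail mm [-50.3   3.   30.6] toolx yaw 115.5 z [-0. -0. -1.] F [-1.7  1.3  1.7] w 0.0007 j6 -0.33
```

```bash
python3 -m inch '[{"fingers":0,"tx":-0.001,"ty":0,"tz":0,"ax":0,"ay":0,"az":0},{"fingers":0,"tx":-0.001,"ty":0,"tz":0,"ax":0,"ay":0,"az":0}]'
python3 -m inch '[{"fingers":0,"tx":-0.0005,"ty":0,"tz":0,"ax":0,"ay":0,"az":0},{"fingers":0,"tx":-0.0005,"ty":0,"tz":0,"ax":0,"ay":0,"az":0}]'
python3 -c "from h import *;st()"
```

```text
time: 5.55
eef_pos: [0.5195, 0.1102, 0.0306]
tcp_rot: [-0.001, 0.534, 0.845, 0.0]
ft_force: [-4.8, 9.4, 5.2]
width: 0.0006
time: 5.72
eef_pos: [0.5195, 0.1102, 0.0306]
tcp_rot: [-0.001, 0.534, 0.845, 0.001]
ft_force: [-6.5, 11.9, 5.2]
width: 0.0005
t 5.72 rail mm [-49.    3.   30.6] toolx yaw 115.4 z [-0.002  0.003 -1.   ] F [-6.5 11.9  5.2] w 0.0005 j6 -0.33
```

The row is seated: motion has stalled at rail x = -49.0 mm with about 13.5 N against the stop. Next I back off, lift and turn the tool for the keeper.

```bash
python3 -m inch '[{"fingers":0,"tx":0.001,"ty":0,"tz":0,"ax":0,"ay":0,"az":0},{"fingers":0,"tx":0.001,"ty":0,"tz":0,"ax":0,"ay":0,"az":0},{"fingers":0,"tx":0.002,"ty":0,"tz":0,"ax":0,"ay":0,"az":0},{"fingers":0,"tx":0.006,"ty":0,"tz":0,"ax":0,"ay":0,"az":0},{"fingers":0,"tx":0.008,"ty":0,"tz":0,"ax":0,"ay":0,"az":0},{"fingers":0,"tx":0.008,"ty":0,"tz":0,"ax":0,"ay":0,"az":0},{"fingers":0,"tx":0.004,"ty":0,"tz":0,"ax":0,"ay":0,"az":0},{"fingers":0,"tx":0,"ty":0,"tz":0,"ax":0,"ay":0,"az":0},{"fingers":0,"tx":0,"ty":0,"tz":-0.02,"ax":0,"ay":0,"az":0},{"fingers":0,"tx":0,"ty":0,"tz":-0.02,"ax":0,"ay":0,"az":0},{"fingers":0,"tx":0,"ty":0,"tz":-0.02,"ax":0,"ay":0,"az":0},{"fingers":0,"tx":0,"ty":0,"tz":0,"ax":0,"ay":0,"az":0}]'
python3 -m inch '[{"fingers":0,"tx":0,"ty":0,"tz":0,"ax":0,"ay":0,"az":-7},{"fingers":0,"tx":0,"ty":0,"tz":0,"ax":0,"ay":0,"az":-7},{"fingers":0,"tx":0,"ty":0,"tz":0,"ax":0,"ay":0,"az":-7},{"fingers":0,"tx":0,"ty":0,"tz":0,"ax":0,"ay":0,"az":-7},{"fingers":0,"tx":0,"ty":0,"tz":0,"ax":0,"ay":0,"az":-7},{"fingers":0,"tx":0,"ty":0,"tz":0,"ax":0,"ay":0,"az":-7},{"fingers":0,"tx":0,"ty":0,"tz":0,"ax":0,"ay":0,"az":-7},{"fingers":0,"tx":0,"ty":0,"tz":0,"ax":0,"ay":0,"az":-7},{"fingers":0,"tx":0,"ty":0,"tz":0,"ax":0,"ay":0,"az":-7},{"fingers":0,"tx":0,"ty":0,"tz":0,"ax":0,"ay":0,"az":-7},{"fingers":0,"tx":0,"ty":0,"tz":0,"ax":0,"ay":0,"az":-7},{"fingers":0,"tx":0,"ty":0,"tz":0,"ax":0,"ay":0,"az":-7}]'
python3 - <<'E'
from h import *
st();a=snap('side','s4');b=snap('wrist','w4')
cv2.imwrite('pics/v4.png',np.hstack([cv2.resize(a[155:255,185:325],(420,300),interpolation=2),cv2.resize(b,(380,300))])[:,:,::-1])
E
```

```text
time: 6.72
eef_pos: [0.5103, 0.1363, 0.0952]
tcp_rot: [0.003, 0.534, 0.846, 0.002]
ft_force: [0.1, -0.2, 1.3]
width: 0.0006
time: 7.72
eef_pos: [0.5071, 0.1357, 0.0899]
tcp_rot: [-0.0, -0.172, 0.985, -0.0]
ft_force: [-0.4, 0.3, -0.8]
width: 0.0007
t 7.72 rail mm [-77.4   2.8  89.9] toolx yaw -160.2 z [-0.001 -0.    -1.   ] F [-0.4  0.3 -0.8] w 0.0007 j6 -1.75
```

View pics/v4.png

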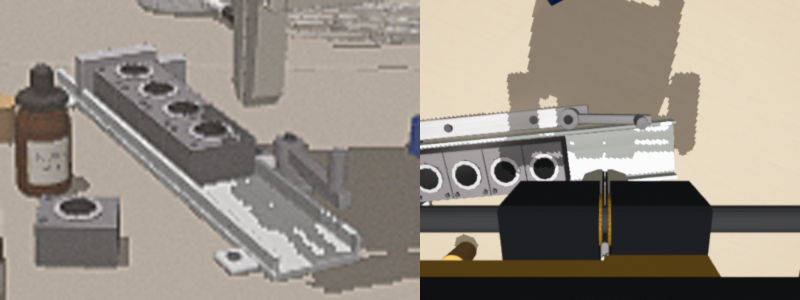

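The row is together against the stop. The wrist view shows the hinge at panel (568,119) and the pin top at (643,121).

```bash
python3 - <<'E'
from h import *
k=512/380
H=rel(ray('w4',(148*k,119*1.28),.031));P=rel(ray('w4',(223*k,121*1.28),.05));print(H,P,np.hypot(*(P-H)[:2]),np.arctan2(-(P-H)[0],(P-H)[1]))
th=1.46;h=np.array([-50.4,-38.4]);p=h+62*np.array([-np.sin(th),np.cos(th)]);t=np.array([np.cos(th),np.sin(th)]);goal=p-30*t
d=goal-rel(status.get_obs()['eef_pos'])[:2];a=np.radians(-160.2-YAW);x=np.array([np.cos(a),np.sin(a)]);y=np.array([x[1],-x[0]])
print(p,goal,'tx,ty mm',d@x,d@y)
E
```

```text
[-48.6 -38.5  31. ] [-111.3  -33.8   50. ] 62.87590953616496 1.4959761285825428
[-112.01983853  -31.54467365] [-115.33693193  -61.36072455] tx,ty mm 67.6113729246573 31.376928314304948
```

```bash
python3 -m inch '[{"fingers":0,"tx":0.0170,"ty":0.0078,"tz":0,"ax":0,"ay":0,"az":0},{"fingers":0,"tx":0.0170,"ty":0.0078,"tz":0,"ax":0,"ay":0,"az":0},{"fingers":0,"tx":0.0170,"ty":0.0079,"tz":0,"ax":0,"ay":0,"az":0},{"fingers":0,"tx":0.0166,"ty":0.0079,"tz":0,"ax":0,"ay":0,"az":0},{"fingers":0,"tx":0,"ty":0,"tz":0,"ax":0,"ay":0,"az":0},{"fingers":0,"tx":0,"ty":0,"tz":0.012,"ax":0,"ay":0,"az":0},{"fingers":0,"tx":0,"ty":0,"tz":0.012,"ax":0,"ay":0,"az":0},{"fingers":0,"tx":0,"ty":0,"tz":0.012,"ax":0,"ay":0,"az":0},{"fingers":0,"tx":0,"ty":0,"tz":0,"ax":0,"ay":0,"az":0},{"fingers":0,"tx":0,"ty":0,"tz":0,"ax":0,"ay":0,"az":0}]'
python3 -c "
from h import *
st();b=snap('wrist','w5');cv2.imwrite('pics/v5.png',b[:,:,::-1])"
```

```text
time: 8.65
eef_pos: [0.4329, 0.1427, 0.0541]
tcp_rot: [-0.001, -0.168, 0.986, -0.0]
ft_force: [0.3, 0.3, 0.4]
width: 0.0002
t 8.65 rail mm [-115.6  -61.2   54.1] toolx yaw -160.7 z [-0.002 -0.    -1.   ] F [0.3 0.3 0.4] w 0.0002 j6 -1.7
```

View pics/v5.png

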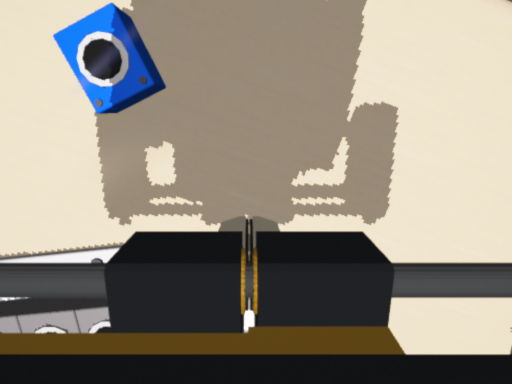

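```bash
python3 -m inch '[{"fingers":0,"tx":-0.007,"ty":0,"tz":0,"ax":0,"ay":0,"az":0},{"fingers":0,"tx":-0.006,"ty":0,"tz":0,"ax":0,"ay":0,"az":0},{"fingers":0,"tx":-0.004,"ty":0,"tz":0,"ax":0,"ay":0,"az":0},{"fingers":0,"tx":-0.00436,"ty":0.00072,"tz":0,"ax":0,"ay":0,"az":4},{"fingers":0,"tx":-0.00436,"ty":0.00072,"tz":0,"ax":0,"ay":0,"az":4},{"fingers":0,"tx":-0.00436,"ty":0.00072,"tz":0,"ax":0,"ay":0,"az":4},{"fingers":0,"tx":-0.00436,"ty":0.00072,"tz":0,"ax":0,"ay":0,"az":4},{"fingers":0,"tx":-0.00436,"ty":0.00072,"tz":0,"ax":0,"ay":0,"az":4},{"fingers":0,"tx":-0.00436,"ty":0.00072,"tz":0,"ax":0,"ay":0,"az":4},{"fingers":0,"tx":-0.00436,"ty":0.00072,"tz":0,"ax":0,"ay":0,"az":4},{"fingers":0,"tx":-0.00436,"ty":0.00072,"tz":0,"ax":0,"ay":0,"az":4},{"fingers":0,"tx":-0.00436,"ty":0.00072,"tz":0,"ax":0,"ay":0,"az":4}]'
python3 - <<'E'
from h import *
st();b=snap('wrist','w6');a=snap('side','s6')
cv2.imwrite('pics/v6.png',np.hstack([cv2.resize(a[155:255,185:325],(420,300),interpolation=2),cv2.resize(b,(380,300))])[:,:,::-1])
E
```

```text
time: 9.7
eef_pos: [0.4883, 0.1575, 0.055]
tcp_rot: [0.0, 0.146, 0.989, 0.0]
ft_force: [-0.9, 0.4, 0.3]
width: 0.0006
t 9.7 rail mm [-105.2   -4.8   55. ] toolx yaw 163.2 z [ 0.  0. -1.] F [-0.9  0.4  0.3] w 0.0006 j6 -1.07
```

View pics/v6.png

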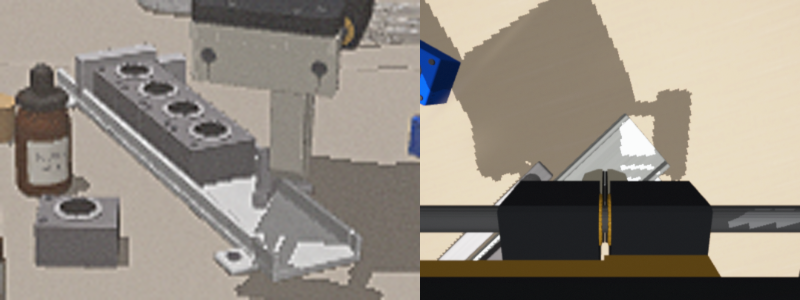

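```bash
python3 -m inch '[{"fingers":0,"tx":-0.00436,"ty":0.00072,"tz":0,"ax":0,"ay":0,"az":4},{"fingers":0,"tx":-0.00436,"ty":0.00072,"tz":0,"ax":0,"ay":0,"az":4},{"fingers":0,"tx":-0.00436,"ty":0.00072,"tz":0,"ax":0,"ay":0,"az":4},{"fingers":0,"tx":-0.00436,"ty":0.00072,"tz":0,"ax":0,"ay":0,"az":4},{"fingers":0,"tx":-0.00436,"ty":0.00072,"tz":0,"ax":0,"ay":0,"az":4},{"fingers":0,"tx":-0.00436,"ty":0.00072,"tz":0,"ax":0,"ay":0,"az":4},{"fingers":0,"tx":-0.00436,"ty":0.00072,"tz":0,"ax":0,"ay":0,"az":4},{"fingers":0,"tx":-0.00436,"ty":0.00072,"tz":0,"ax":0,"ay":0,"az":4},{"fingers":0,"tx":-0.00436,"ty":0.00072,"tz":0,"ax":0,"ay":0,"az":4},{"fingers":0,"tx":-0.00436,"ty":0.00072,"tz":0,"ax":0,"ay":0,"az":4},{"fingers":0,"tx":-0.00300,"ty":0.0005,"tz":0,"ax":0,"ay":0,"az":3},{"fingers":0,"tx":0,"ty":0,"tz":0,"ax":0,"ay":0,"az":0}]'
python3 -c "from h import *;st()"
```

```text
time: 10.8
eef_pos: [0.5293, 0.1364, 0.0549]
tcp_rot: [0.0, 0.497, 0.868, 0.0]
ft_force: [-0.2, 0.7, -0.0]
width: 0.0008
t 10.8 rail mm [-68.5  23.1  54.9] toolx yaw 120.4 z [ 0.001  0.    -1.   ] F [-0.2  0.7 -0. ] w 0.0008 j6 -0.37
```

```bash
python3 -m inch '[{"fingers":0,"tx":-0.0020,"ty":0.0003,"tz":0,"ax":0,"ay":0,"az":2},{"fingers":0,"tx":-0.002,"ty":0.0003,"tz":0,"ax":0,"ay":0,"az":2},{"fingers":0,"tx":-0.001,"ty":0,"tz":0,"ax":0,"ay":0,"az":1},{"fingers":0,"tx":0,"ty":0,"tz":0,"ax":0,"ay":0,"az":0}]'
python3 -m inch '[{"fingers":0,"tx":-0.001,"ty":0,"tz":0,"ax":0,"ay":0,"az":0},{"fingers":0,"tx":0,"ty":0,"tz":0,"ax":0,"ay":0,"az":0}]'
python3 -m inch '[{"fingers":0,"tx":-0.001,"ty":0,"tz":0,"ax":0,"ay":0,"az":0},{"fingers":0,"tx":0,"ty":0,"tz":0,"ax":0,"ay":0,"az":0}]'
python3 -c "from h import *;st()"
```

```text
time: 11.13
eef_pos: [0.5318, 0.1326, 0.0548]
tcp_rot: [0.0, 0.533, 0.846, 0.0]
ft_force: [0.5, 0.7, 0.3]
width: 0.0009
time: 11.3
eef_pos: [0.5322, 0.1317, 0.0548]
tcp_rot: [0.0, 0.533, 0.846, 0.0]
ft_force: [1.5, 0.1, 0.2]
width: 0.0006
time: 11.47
eef_pos: [0.5324, 0.1312, 0.0547]
tcp_rot: [-0.0, 0.534, 0.846, 0.0]
ft_force: [-0.4, 3.7, 1.1]
width: 0.0004
t 11.47 rail mm [-62.5  23.6  54.7] toolx yaw 115.5 z [-0.     0.001 -1.   ] F [-0.4  3.7  1.1] w 0.0004 j6 -0.3
```

Contact force is now rising (3.7 N) where the shut position is expected. I'll press a little more to confirm the end of travel.

```bash
python3 -m inch '[{"fingers":0,"tx":-0.001,"ty":0,"tz":0,"ax":0,"ay":0,"az":0},{"fingers":0,"tx":0,"ty":0,"tz":0,"ax":0,"ay":0,"az":0}]'
python3 -m inch '[{"fingers":0,"tx":-0.0005,"ty":0,"tz":0,"ax":0,"ay":0,"az":0},{"fingers":0,"tx":0,"ty":0,"tz":0,"ax":0,"ay":0,"az":0},{"fingers":0,"tx":0,"ty":0,"tz":0,"ax":0,"ay":0,"az":0}]'
python3 -c "from h import *;st()"
```

```text
time: 11.63
eef_pos: [0.5325, 0.131, 0.0547]
tcp_rot: [-0.001, 0.534, 0.846, 0.001]
ft_force: [-2.4, 7.9, 1.7]
width: 0.0003
time: 11.88
eef_pos: [0.5326, 0.1309, 0.0547]
tcp_rot: [-0.001, 0.534, 0.846, 0.001]
ft_force: [-4.3, 8.7, 1.7]
width: 0.0007
t 11.88 rail mm [-62.1  23.7  54.7] toolx yaw 115.5 z [-0.001  0.002 -1.   ] F [-4.3  8.7  1.7] w 0.0007 j6 -0.3
```

It's at a hard stop (9.7 N with no further motion). Now I retreat, lift and swing clear to check.

```bash
python3 -m inch '[{"fingers":0,"tx":0.001,"ty":0,"tz":0,"ax":0,"ay":0,"az":0},{"fingers":0,"tx":0.002,"ty":0,"tz":0,"ax":0,"ay":0,"az":0},{"fingers":0,"tx":0.007,"ty":0,"tz":0,"ax":0,"ay":0,"az":0},{"fingers":0,"tx":0.01,"ty":0,"tz":0,"ax":0,"ay":0,"az":0},{"fingers":0,"tx":0.01,"ty":0,"tz":0,"ax":0,"ay":0,"az":0},{"fingers":0,"tx":0,"ty":0,"tz":0,"ax":0,"ay":0,"az":0},{"fingers":0,"tx":0,"ty":0,"tz":-0.03,"ax":0,"ay":0,"az":0},{"fingers":0,"tx":0,"ty":0,"tz":-0.03,"ax":0,"ay":0,"az":0},{"fingers":0,"tx":0,"ty":0,"tz":-0.03,"ax":0,"ay":0,"az":0},{"fingers":0,"tx":0,"ty":0,"tz":-0.03,"ax":0,"ay":0,"az":0},{"fingers":0,"tx":0,"ty":0,"tz":-0.03,"ax":0,"ay":0,"az":0},{"fingers":0,"tx":0,"ty":0,"tz":0,"ax":0,"ay":0,"az":0}]'
python3 -m inch '[{"fingers":0,"tx":0.03,"ty":-0.02,"tz":0,"ax":0,"ay":0,"az":0},{"fingers":0,"tx":0.03,"ty":-0.02,"tz":0,"ax":0,"ay":0,"az":0},{"fingers":0,"tx":0.03,"ty":-0.02,"tz":0,"ax":0,"ay":0,"az":0},{"fingers":0,"tx":0.03,"ty":-0.02,"tz":0,"ax":0,"ay":0,"az":0},{"fingers":0,"tx":0.03,"ty":-0.02,"tz":0,"ax":0,"ay":0,"az":0},{"fingers":0,"tx":0.03,"ty":-0.02,"tz":0,"ax":0,"ay":0,"az":0},{"fingers":0,"tx":0.03,"ty":-0.01,"tz":0,"ax":0,"ay":0,"az":0},{"fingers":0,"tx":0.03,"ty":-0.01,"tz":0,"ax":0,"ay":0,"az":0},{"fingers":0,"tx":0.03,"ty":0,"tz":0,"ax":0,"ay":0,"az":0},{"fingers":0,"tx":0,"ty":0,"tz":0,"ax":0,"ay":0,"az":0}]'
python3 - <<'E'
from h import *
st();a=snap('top','t9');b=snap('side','s9')
cv2.imwrite('pics/v9.png',np.hstack([cv2.resize(x,(400,300),interpolation=2) for x in(a[135:240,195:335],b[155:260,185:325])])[:,:,::-1])
A=cv2.resize(a[135:235,195:335],None,fx=5.7,fy=5.7,interpolation=2);g=cv2.cvtColor(A,cv2.COLOR_RGB2GRAY)
n,l,s,c=cv2.connectedComponentsWithStats((g<75).astype('u1'))
for i in range(1,n):
    if 500<s[i][4]<3000: print(s[i][4],rel(ray('t9',((c[i][0]+.5)/5.7+194.5,(c[i][1]+.5)/5.7+134.5),.032)))
E
```

```text
time: 12.88
eef_pos: [0.5235, 0.1573, 0.2123]
tcp_rot: [0.004, 0.534, 0.846, 0.004]
ft_force: [0.3, -0.2, 1.7]
width: 0.0006
time: 13.72
eef_pos: [0.275, 0.3433, 0.2045]
tcp_rot: [-0.001, 0.532, 0.847, 0.001]
ft_force: [1.0, -0.3, -1.0]
width: 0.0006
t 13.72 rail mm [-364.7 -117.3  204.5] toolx yaw 115.7 z [-0.     0.002 -1.   ] F [ 1.  -0.3 -1. ] w 0.0006 j6 0.33
1114 [-75.1 109.   32. ]
714 [103.6   3.6  32. ]
971 [-80.4  85.4  32. ]
1139 [84.6  1.9 32. ]
1177 [48.6  1.8 32. ]
1138 [12.4  1.9 32. ]
1168 [-23.6   1.8  32. ]
```

View pics/v9.png

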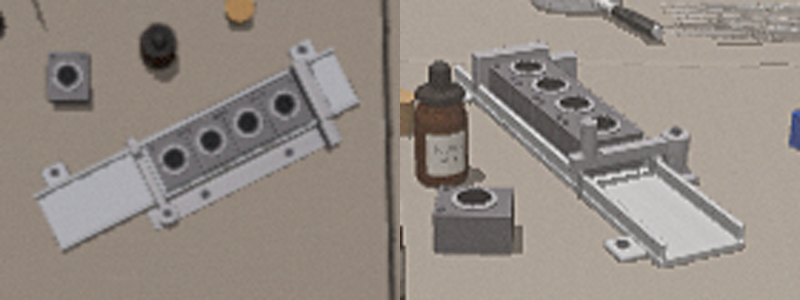

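The final view shows the four discs in line at the stop at a 36 mm pitch and the keeper arm straight across behind block 4. The spare block, cork, bottle and blue block look undisturbed. Handing in.

```bash
python3 -c "from plant import close_job;print(close_job())"
```

```text
the job is handed in; nothing more can be done
None
```

The row of four blocks is against the end stop and the keeper is shut behind it. I handed the job in at about 14 s, with the gripper well clear.

- **Row:** I pushed on block 4 with closed fingers until motion stalled at about 13.5 N. The final top view puts block 1 at 84.6 mm along the rail. About 85 mm is home, judging from the pad and hinge positions. Block spacing measures 36.0 to 36.2 mm, so the row is still together.
- **Keeper:** I swung it by its pin with the closed fingertips to a hard stop at about 9.7 N. The finger ended within 1 mm of where the shut position should be, and in both the top and side pictures the arm lies straight across the channel.
- **Other items:** I never touched the spare block, cork, bottle or blue block, and by eye they have not moved. I did not measure their positions before and after to compare.

No check failed. The two camera readings of the pin's starting position disagreed by about 5 mm sideways; a wrist-camera picture settled it before I made contact.

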